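Ink the round stamp and hold it down in the sprung stamping jig

TASK

Pick up the round wooden hand stamp by its handle and dab its face onto the blue ink pad in the open tin (not the red one). Then push it upright down into the orange sprung ring of the stamping jig until its face presses firmly on the card underneath, and finish still holding it pressed down there. Leave the red tin, the block stamp and the tape roll where they are.

Things in the scene. Friction and masses are not known exactly. Their poses are not given: they have to be found in the camera images.
- stamp_center (a point): Round turned-wood hand stamp, loose, 100 mm tall, about 110 to 225 g, standing upright on its rubber face on the table. This point is on its axis half-way up, 50 mm above the face; z points along the axis to the handle's top. Its straight light-wood handle, 28 mm in diameter, reaches from 48 to 100 mm above the face; grip it about 76 mm above the face (26 mm above this point).
- stamp_face (a point): Centre of the stamp's flat rubber face (its underside), 50 mm below stamp_center along its axis.
- blue_tin_pad (a point): Centre of the top of the blue ink pad, a firm flat pad that fills an open round aluminium tin. The tin is loose (0.3 kg), 84 mm outer diameter, wall 2.5 mm, 32 mm high; the pad's top lies 14 mm above the table, 18 mm below the rim. z is up.
- red_tin: The same kind of tin with a red ink pad: a bystander. Origin at the centre of its underside; 84 mm diameter, 32 mm high.
- card: White card 80 x 70 x 1.5 mm on a 5 mm grey foam mat in the middle of the stamping jig, under the ring. The mat yields about 1 mm per 2.5 N under the stamp, 4 mm at most. Origin at the centre of the mat's underside, 12 mm above the table.
- card_center (a point): Centre of the card's top face, 18.5 mm above the table, straight under the ring's centre. The jig is fixed to the table: a dark wooden base 110 x 150 x 12 mm (x by y in this frame) with two steel posts at y = +55 and -55 mm, reaching 65 mm above the table, whose springs carry the orange ring.
- ring_top (a point): Centre of the orange ring's upper edge, 61 mm above the table when unpressed. The ring is a funnel 14 mm high, its bore 60 mm wide at the top, 40 mm at the bottom, outer diameter 68 mm; two arms join it to sleeves on the posts. The stamp's foot passes through and its bulb seats in the funnel with the face about 12 mm above the card; then ring and stamp go down together.
- ring (a joint): Downward travel of the sprung ring in m: 0 up, about 0.012 when the stamp's face meets the card, hard stop 0.020. The springs push back with about 3.3 N at the start of travel and 7 N at 0.012, and lift the ring again when let go; the stamp's own weight does not press it down.
- stamp: The whole hand stamp; origin at the centre of its rubber face. From the face up: a foot 34 mm in diameter and 12 mm long (the lowest 5 mm black rubber), a bulb that widens as a cone to 54 mm diameter at 28 mm, stays so (brass band) to 36 mm, narrows to 28 mm at 48 mm; then the 28 mm handle up to 100 mm.
- blue_tin: The blue tin (see blue_tin_pad); origin at the centre of its underside.
- block_stamp: Bystander: rectangular wooden block stamp 70 x 45 x 32 mm. Origin at the centre of its underside.
- tape: Bystander: yellow tape roll lying flat, 76 mm outer diameter, 19 mm high. Origin at the centre of its underside.
Not all that is in view belongs to the job. Of the things that look like the stamp, the smaller one is meant.

How it is judged:
By the outcome, as a careful person would: the job done as asked, in the order asked, and still so for the second after the job is handed in, while the arm keeps its last pose, push and grip.
It also fails if it takes over 48 s, if anything falls off the work surface, if the arm or the gripper's body presses on something with over 40 N, if the wrist force passes 120 N, or if a joint passes its speed limit or range.

ROBOT

A 6-joint arm with a two-finger parallel gripper is mounted at the origin on the work surface. World frame = base frame: x ahead of the robot, y to its left, z up, the work surface at z = 0. Lengths are in m, angles in degrees, forces in N, time in s.
With the tool pointing down it reaches from about 0.15 to 0.775 m from the base axis. Payload 6.1 kg.
Tool frame: the origin (TCP) lies on the centre line of the jaws, within the pads' length; the fingertips stand 25 mm ahead of it and the grasp point (between the pads) lies 6 mm ahead of it (env.tcp_to_tips is the distance from the TCP to the fingertips, in m); z points along the fingers, y is the line along which they close (so a half turn about z gives the same grasp; the last joint's range is limited). The gripper opens to 85 mm and grips with 20 to 120 N. Pads are 22 mm wide; open, the fingers measure 114 mm over their backs; the gripper's body (76 mm by 85 mm) begins 54 mm behind the grasp point. The pads swing forward as they close: fully open they stand 13 mm farther back than shut.
Start: joints at [-75.688, 7.208, -2.269, 80.523, 0, 90], TCP at [0.13, -0.509, 0.256] pointing down, gripper open.
Joint ranges: [-155.77, 155.77], [-54.66, 111.73], [-72.52, 77.12], [-102.08, 115.82], [-83.92, 84.16], [-180, 180]. Speed limits (degrees/s): [136.94, 136.94, 172.46, 180, 180, 180].

INTERFACE

Orientations are given as [roll, pitch, yaw] about the fixed x, y, z axes, in that order (R = Rz(yaw) Ry(pitch) Rx(roll)).
In Python, from plant import env gives the robot as it stands.
- The arm moves only by the tool servo_tool, never from a script. Its argument "moves" is a list that holds one entry, the list of rows, each a list of 7 numbers: the shift along the world's x, y, z in mm, then the turn, a rotation vector about the world's x, y, z in rad, then the finger opening in mm, from 0 to 85.4. In form: [[[dx, dy, dz, wx, wy, wz, fingers], ...]]. A call has 1 to 20 rows; each row shifts and turns the commanded pose from where the row before left it; what a row does not reach is not made up. A row lasts 1/12 s, in which the tool goes at most 41.7 mm and 7.16 degrees, less where a joint would pass 70% of its speed; a pose out of reach is approached as far as the arm can. A call is refused whole if a number of a shift passes 41.7 or a number of a turn 0.125, either way. A call with a gripper value outside its range is refused whole. The fingers move at their own pace and stop on an object; "squeeze" is the grip in N (left out, the last holds). Time passes only in rows, so rows that do not move let the fingers close. It gives the time, the measured TCP pose, the force, the opening and the grip force at its end, in the units of the state.
- env.get_state(): the state, without advancing time (a new reading comes with each control period).
- env.grab_frame(name): name is "scene" or "top" or "wrist"; returns (picture, depth): 400x640x3 uint8, red, green, blue; 400x640 float32, m along the optical axis (not along the pixel's ray), 0 where there is no reading.
- env.calibration(name): a dict with "mtx" (3x3 intrinsics, pixels), "eye" and "rotation" of the camera in the world; the wrist camera has in their place "tool_from_camera" (4x4, takes a point from camera to tool coordinates, whose origin is the TCP and whose axes are the flange's). Camera axes: x right, y down, z forward; pixel columns grow to the right and rows downward; lengths in m; the calibration is good to about 2 mm. A picture is of the moment at which its call begins: read the wrist's pose just before it. calibration takes no time and is no camera call.
- env.finish_job(): hands the job in; it is judged then, once.
The state is a dict: "time": time; "joint_positions": joint angles; "joint_velocities": joint speeds; "effort": joint torques, N m; "position": TCP position; "eef_rot": TCP orientation; "force": force on the tool from outside, world axes, zero at the start; "moment": the same for the moment, N m; "width": finger opening in m; "finger_force": force on a finger pad.
Only numpy, scipy, OpenCV 4.12 (cv2) and the standard library are available. Lean on these libraries where they do the work, as an engineer would, in place of code of your own. Each camera call takes 0.05 s, during which the arm holds its last target. There are 200 camera calls.

## Working session

There is one attempt and no reset: what is moved stays moved. The work goes in short steps, Python scripts to look and compute and a tool call to move; the robot and the scene stay as the last step left them, time stands still between calls to the robot, and variables do not carry over. Pictures are saved under pics/ and viewed, at most 10 in all, crops included, and the job is handed in when it is done.

Besides the shell and the picture viewer there is one more tool, called after "Call:" in YAML: its name, and indented under it one key for each argument. servo_tool: Moves the arm, as the interface text tells. Its arguments: {"type":"object","properties":{"moves":{"type":"array","items":{"type":"array","items":{"type":"array","items":{"type":"number"}}}},"squeeze":{"type":"number"}},"required":["moves"]}

```bash
mkdir -p pics; python3 - <<'E'
from plant import env
import cv2,numpy as np
for n in("scene","top"):
    p,d=env.grab_frame(n); np.savez(f"pics/{n}0.npz",p=p,d=d); cv2.imwrite(f"pics/{n}0.png",p[:,:,::-1])
    c=env.calibration(n);print(n,c)
print(env.get_state()); print(env.calibration("wrist"),env.tcp_to_tips)
E
```

```text
scene {'mtx': array([[451.34305625,   0.        , 317.70337394],
       [  0.        , 451.34305625, 188.74063261],
       [  0.        ,   0.        ,   1.        ]]), 'eye': array([ 0.85313272, -0.3833406 ,  0.86803898]), 'rotation': array([-147.62252746,   -0.20635754,   34.87209572])}
top {'mtx': array([[466.40557114,   0.        , 315.01174971],
       [  0.        , 466.40557114, 201.35676728],
       [  0.        ,   0.        ,   1.        ]]), 'eye': array([0.45615647, 0.00394558, 0.99923165]), 'rotation': array([-171.72994011,    1.55173412,  -91.28808429])}
{'time': 0.1, 'joint_positions': array([-7.56883814e+01,  7.23624474e+00, -2.32065814e+00,  8.05237478e+01,
       -3.78839133e-04,  9.00019507e+01]), 'joint_velocities': array([ 0.00229876, -0.06575571,  0.17798466,  0.06715241,  0.00381977,
        0.06063165]), 'effort': array([-2.45610696e-03, -4.36903989e+01,  3.53605735e+01,  1.36516921e-02,
       -3.01005657e-04, -1.24670075e-05]), 'position': array([ 0.12969281, -0.50838168,  0.25562037]), 'eef_rot': array([-1.79919349e+02,  3.81584575e-04,  1.43096685e+01]), 'force': array([ 0.46499588, -0.3992565 ,  0.10279753]), 'moment': array([-0.00967515,  0.02820162,  0.080519  ]), 'finger_force': 0.0, 'width': 0.0854958789965178}
{'mtx': array([[355.97406008,   0.        , 321.3117686 ],
       [  0.        , 355.97406008, 196.03420051],
       [  0.        ,   0.        ,   1.        ]]), 'tool_from_camera': array([[ 1.71462619e-04, -9.63042869e-01, -2.69348109e-01,
         6.91946462e-02],
       [ 9.99999768e-01, -1.25839658e-05,  6.81577007e-04,
         3.02486707e-04],
       [-6.59777343e-04, -2.69348164e-01,  9.63042643e-01,
        -1.17194100e-01],
       [ 0.00000000e+00,  0.00000000e+00,  0.00000000e+00,
         1.00000000e+00]])} 0.025
```

View pics/scene0.png

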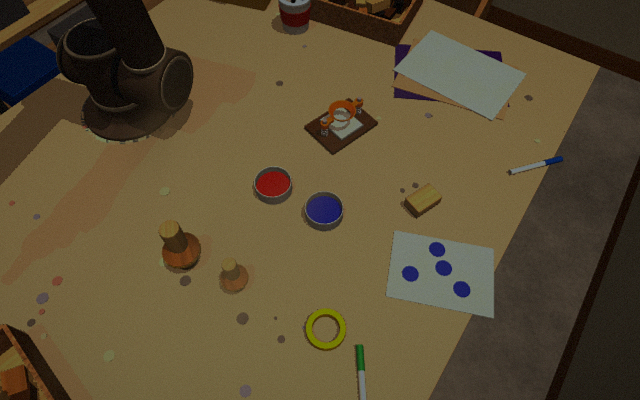

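View pics/top0.png

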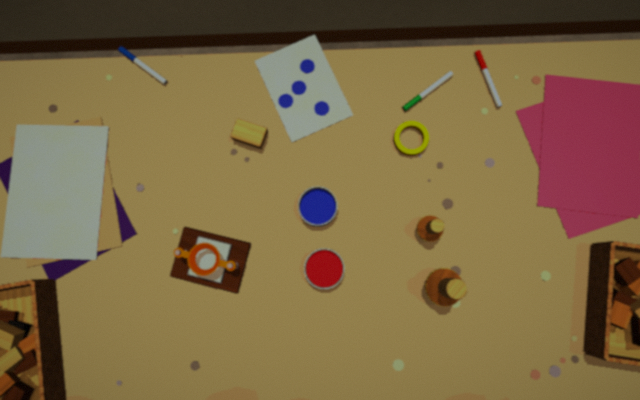

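The scene and top views show two look-alikes. The small round stamp is at scene (233,273) and top (432,228). The big one is at scene (180,245) and top (445,287). I choose the small one, as described. The blue tin is at top (318,207), the red tin at (324,269), and the jig ring at (205,260). The blue dots on the paper and the blue marker are not the pad.

```bash
cat > h.py <<'E'
import numpy as np,cv2
from scipy.spatial.transform import Rotation as R
from plant import env
def cam(n,st=None):
    c=env.calibration(n)
    if n!="wrist": return c["mtx"],R.from_euler("xyz",c["rotation"],degrees=True).as_matrix(),np.array(c["eye"])
    T=c["tool_from_camera"];Rt=R.from_euler("xyz",st["eef_rot"],degrees=True).as_matrix()
    return c["mtx"],Rt@T[:3,:3],st["position"]+Rt@T[:3,3]
def onplane(C,uv,z):
    K,Rm,e=C;d=Rm@np.linalg.solve(K,np.r_[uv,1.]);return e+d*(z-e[2])/d[2]
def cloud(C,d):
    K,Rm,e=C;v,u=np.mgrid[:d.shape[0],:d.shape[1]]
    P=np.stack([(u-K[0,2])/K[0,0]*d,(v-K[1,2])/K[1,1]*d,d],-1);return P@Rm.T+e
def blobs(m,amin=20):
    n,l,s,c=cv2.connectedComponentsWithStats(m.astype(np.uint8))
    return [(c[i].round(1),s[i,4],l==i) for i in range(1,n) if s[i,4]>=amin]
E
python3 - <<'E'
from h import *
rois={"scene":dict(stamp=(215,255,252,295),blue=(300,188,348,233),ring=(320,92,368,136)),
"top":dict(stamp=(412,210,452,246),blue=(295,183,342,230),ring=(168,225,255,295))}
crops=[]
for n in("scene","top"):
    f=np.load(f"pics/{n}0.npz");p,d=f["p"],f["d"];C=cam(n);P=cloud(C,d)
    hsv=cv2.cvtColor(p,cv2.COLOR_RGB2HSV)
    print(n,"table z",np.median(P[d>0][:,2]))
    for k,(a,b,c,e) in rois[n].items():
        M=np.zeros(d.shape,bool);M[b:e,a:c]=1;M&=d>0
        H,S,V=[hsv[:,:,i].astype(int) for i in range(3)];z=P[:,:,2]
        if k=="stamp":
            m=M&(z>.092)&(z<.115);print(k,"top pts",m.sum(),P[m].mean(0),"zmax",z[M].max())
            m=M&(z>.02)&(z<.045);print("  bulb",m.sum(),P[m].min(0),P[m].max(0))
        if k=="blue":
            for c0,s,mm in blobs(M&(H>105)&(H<135)&(S>120),100):print(k,c0,s,onplane(C,c0,.014),np.median(P[mm],0))
            m=M&(z>.024)&(z<.045);print("  rim",m.sum(),(P[m].min(0)+P[m].max(0))/2)
        if k=="ring":
            o=M&(H<14)&(S>170)&(V>120)
            for c0,s,mm in blobs(o,15):
                (x,y),r=cv2.minEnclosingCircle(np.argwhere(mm)[:,::-1].astype(np.float32));print(k,c0,s,(x,y,r),onplane(C,(x,y),.061),np.median(P[mm],0))
            m=M&(z>.052)&(z<.075);print("  high",m.sum(),P[m].mean(0),P[m].min(0),P[m].max(0))
            w=M&(S<90)&(V>120)
            for c0,s,mm in blobs(w,30):print("  white",c0,s,onplane(C,c0,.0185))
            if n=="top":
                # base rectangle
                m=M&(V<75);r=cv2.minAreaRect(np.argwhere(m)[:,::-1].astype(np.float32));print("  base",r,[onplane(C,q,.012)[:2].round(4) for q in cv2.boxPoints(r)])
        if n=="scene":crops.append(cv2.resize(p[b-10:e+10,a-10:c+10],(260,260),interpolation=2))
a=np.load("pics/top0.npz")["p"]
crops=[cv2.resize(a[b-10:e+10,x-10:c+10],(260,260),interpolation=2) for x,b,c,e in rois["top"].values()]+crops
cv2.imwrite("pics/c1.png",np.vstack([np.hstack(crops[:3]),np.hstack(crops[3:])])[:,:,::-1])
E
```

```text
scene table z -4.1277755445601194e-05
stamp top pts 188 [ 0.5367779  -0.20867462  0.09931924] zmax 0.10287218245746454
  bulb 326 [ 0.50952837 -0.23525662  0.02772083] [ 0.56308121 -0.18069941  0.04499526]
blue [323.7 209.4] 724 [0.58719341 0.02648836 0.014     ] [0.58735717 0.02666398 0.0141614 ]
  rim 251 [0.58870232 0.02296068 0.02996214]
ring [333.9 106.6] 23 (333.0, 105.5, 5.315173149108887) [0.45785374 0.25310831 0.061     ] [0.45816721 0.25803632 0.05318157]
  high 391 [0.47930593 0.25499722 0.05826564] [0.44825404 0.19027038 0.05205475] [0.51561197 0.31627275 0.0685456 ]
  white [348.9 127.7] 138 [0.50920477 0.24859085 0.0185    ]
  white [338.3 123.8] 48 [0.48120153 0.24408358 0.0185    ]
top table z 2.8779039936754902e-05
stamp top pts 165 [ 0.53453386 -0.20827692  0.09951163] zmax 0.10339832776973923
  bulb 293 [ 0.50829015 -0.23459238  0.02948759] [ 0.5625762  -0.18194222  0.04492795]
blue [317.3 206. ] 974 [0.58984698 0.02275413 0.014     ] [0.58979728 0.02295171 0.0138832 ]
  rim 179 [0.58867214 0.02195384 0.03013109]
ring [202.4 258.7] 379 (203.5, 259.0, 16.19423484802246) [0.48195747 0.25312669 0.061     ] [0.48268089 0.25968865 0.05571794]
  high 658 [0.482277   0.25316929 0.05818805] [0.45000765 0.18878555 0.05200629] [0.5142572  0.3156168  0.07038609]
  white [217.1 246.5] 232 [0.50863285 0.23587328 0.0185    ]
  white [205.2 258.8] 290 [0.48346072 0.26082305 0.0185    ]
  white [216.5 275. ] 100 [0.44928641 0.23666605 0.0185    ]
  base ((210.2353057861328, 259.558837890625), (69.60771942138672, 51.417545318603516), 14.03624439239502) [array([0.4492, 0.3363]), array([0.5541, 0.3118]), array([0.5146, 0.1668]), array([0.4112, 0.1932])]
```

View pics/c1.png

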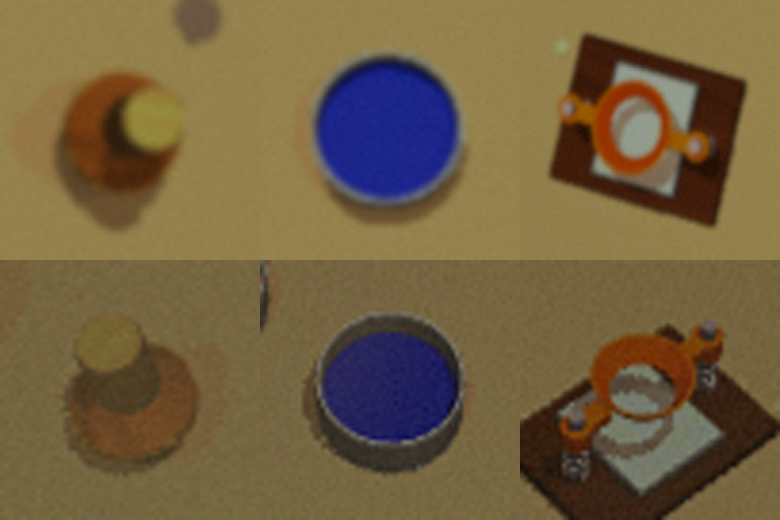

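The crops confirm the small round stamp (bulb and handle, 100 mm tall by depth), the blue pad in its tin, and the orange ring with sleeves. Estimated positions are stamp (0.535,-0.2085), blue pad (0.588,0.0225) and ring (0.482,0.2535), with a jig yaw of about -15°. Moving above the stamp.

Call:
servo_tool:
  moves:
    - [[20,15,0,0,0,0,85],[20,15,0,0,0,0,85],[20,15,0,0,0,0,85],[20,15,0,0,0,0,85],[20,15,0,0,0,0,85],[20,15,0,0,0,0,85],[20,15,0,0,0,0,85],[20,15,0,0,0,0,85],[20,15,0,0,0,0,85],[20,15,0,0,0,0,85],[20,15,0,0,0,0,85],[20,15,0,0,0,0,85],[20,15,0,0,0,0,85],[20,15,0,0,0,0,85],[20,15,0,0,0,0,85],[20,15,0,0,0,0,85],[20,15,0,0,0,0,85],[20,15,0,0,0,0,85],[20,15,0,0,0,0,85],[5,0,0,0,0,0,85]]

```text
time: 1.77
position: [0.5169, -0.2214, 0.2555]
eef_rot: [-179.9, -0.0, 14.5]
force: [-0.1, -0.5, -0.1]
width: 0.0849
finger_force: 0.0
```

```bash
python3 - <<'E'
from h import *
s=env.get_state();p,d=env.grab_frame("wrist");cv2.imwrite("pics/w1.png",p[:,:,::-1])
C=cam("wrist",s);P=cloud(C,d);z=P[:,:,2]
print(s["time"],s["position"],s["eef_rot"],s["joint_positions"].round(1))
near=(d>0)&(np.hypot(P[:,:,0]-.535,P[:,:,1]+.2085)<.035)
m=near&(z>.09)&(z<.115);print("top",m.sum(),P[m].mean(0),(P[m].min(0)+P[m].max(0))/2,P[m].max(0)-P[m].min(0))
b=near&(z>.03)&(z<.038);print("bulb",b.sum(),(P[b].min(0)+P[b].max(0))/2,P[b].max(0)-P[b].min(0))
E
```

```text
1.7667 [ 0.51689299 -0.22138287  0.25545224] [-1.79921625e+02 -5.20785061e-03  1.44985090e+01] [-2.320e+01  1.130e+01  2.500e+00  8.120e+01  1.000e-01  1.423e+02]
top 987 [ 0.53570286 -0.20801737  0.09926247] [ 0.53500386 -0.20816807  0.09592386] [0.02745928 0.02729606 0.01179113]
bulb 457 [ 0.53529879 -0.20819305  0.03403777] [0.05346671 0.05448031 0.00792438]
```

View pics/w1.png

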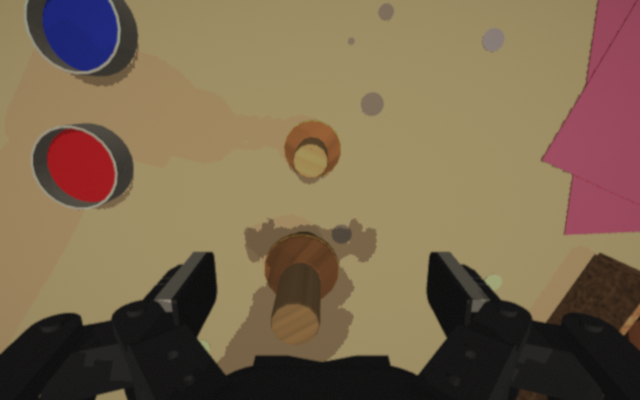

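The wrist view shows the small stamp handle at (310,160) and the big one at (295,320), behind it. The axis is at (0.5353,-0.2081). I'll align, descend and grip.

Call:
servo_tool:
  moves:
    - [[10,8,0,0,0,0,85],[10,8,0,0,0,0,85],[0,0,-10,0,0,0,85],[0,0,-18,0,0,0,85],[0,0,-20,0,0,0,85],[0,0,-20,0,0,0,85],[0,0,-20,0,0,0,85],[0,0,-20,0,0,0,85],[0,0,-20,0,0,0,85],[0,0,-20,0,0,0,85],[0,0,-15,0,0,0,85],[0,0,-8,0,0,0,85],[0,0,-3,0,0,0,85],[0,0,0,0,0,0,85],[0,0,0,0,0,0,85],[0,0,0,0,0,0,85]]

```text
time: 3.15
position: [0.5354, -0.208, 0.0834]
eef_rot: [179.9, -0.1, 14.3]
force: [0.3, -0.7, 0.0]
width: 0.0851
finger_force: 0.0
```

Call:
servo_tool:
  moves:
    - [[0,0,0,0,0,0,20],[0,0,0,0,0,0,20],[0,0,0,0,0,0,20],[0,0,0,0,0,0,20],[0,0,0,0,0,0,20],[0,0,0,0,0,0,20],[0,0,0,0,0,0,20],[0,0,0,0,0,0,20],[0,0,0,0,0,0,20],[0,0,0,0,0,0,20],[0,0,0,0,0,0,20],[0,0,0,0,0,0,20]]
  squeeze: 70

```text
time: 4.15
position: [0.535, -0.2077, 0.0827]
eef_rot: [180.0, -0.0, 14.3]
force: [-0.3, 0.4, 5.4]
width: 0.0265
finger_force: 68.8
```

Call:
servo_tool:
  moves:
    - [[0,0,10,0,0,0,20],[0,0,20,0,0,0,20],[0,0,20,0,0,0,20],[0,0,20,0,0,0,20],[0,0,20,0,0,0,20],[2,10,0,0,0,0.05,20],[5,20,0,0,0,0.09,20],[5,20,0,0,0,0.09,20],[5,20,0,0,0,0.09,20],[5,20,0,0,0,0.09,20],[5,20,0,0,0,0.09,20],[5,20,0,0,0,0.09,20],[5,20,0,0,0,0.09,20],[5,20,0,0,0,0.09,20],[5,20,0,0,0,0.09,20],[5,20,0,0,0,0.09,20],[4,20,0,0,0,0,20],[2,0,0,0,0,0,20],[0,0,0,0,0,0,20],[0,0,0,0,0,0,20]]

```text
time: 5.82
position: [0.5924, 0.022, 0.1719]
eef_rot: [-179.9, 0.1, 68.7]
force: [1.0, -0.3, -1.8]
width: 0.0266
finger_force: 68.9
```

```bash
python3 - <<'E'
from h import *
s=env.get_state();p,d=env.grab_frame("wrist");cv2.imwrite("pics/w2.png",p[:,:,::-1])
C=cam("wrist",s);P=cloud(C,d);x,y,z=P[:,:,0],P[:,:,1],P[:,:,2]
print(s["time"],s["position"],s["eef_rot"],s["joint_positions"].round(1),s["force"],s["width"])
st=(d>0)&(np.hypot(x-s["position"][0],y-s["position"][1])<.04)&(z>.06)
for a,b in((.085,.095),(.095,.115),(.115,.13)):
    m=st&(z>a)&(z<b);print(a,m.sum(),P[m].min(0).round(4),P[m].max(0).round(4)) if m.sum() else 0
# tin from the fixed cameras and wrist: rim points
for n in("scene","top"):
    q,dd=env.grab_frame(n);np.savez(f"pics/{n}1.npz",p=q,d=dd);PP=cloud(cam(n),dd)
    m=(dd>0)&(np.hypot(PP[:,:,0]-.588,PP[:,:,1]-.0225)<.06)&(PP[:,:,2]>.026)&(PP[:,:,2]<.036);X=PP[m]
    print(n,"tin rim",m.sum(),X.min(0).round(4),X.max(0).round(4))
    m=(dd>0)&(np.hypot(PP[:,:,0]-s["position"][0],PP[:,:,1]-s["position"][1])<.04)&(PP[:,:,2]>.08)&(PP[:,:,2]<.14);X=PP[m]
    print("stamp",m.sum(),X.min(0).round(4),X.max(0).round(4)) if m.sum() else 0
    if n=="scene":cv2.imwrite("pics/s2.png",cv2.resize(q[110:260,230:430],(800,600))[:,:,::-1])
E
```

```text
5.8167 [0.59242909 0.02196722 0.17189832] [-1.79944501e+02  5.89677716e-02  6.87412221e+01] [  2.1  15.3  -3.   71.8  -0.  113.4] [ 1.02201123 -0.31168635 -1.76214363] 0.02662335118646633
0.115 2389 [0.5663 0.0071 0.1179] [0.6205 0.0484 0.13  ]
scene tin rim 171 [ 0.5469 -0.0191  0.026 ] [0.631  0.0631 0.0352]
stamp 385 [ 0.5666 -0.0079  0.0892] [0.6205 0.0403 0.1399]Traceback (most recent call last):
  File "<stdin>", line 12, in <module>
    return umr_minimum(a, axis, None, out, keepdims, initial, where)
ValueError: zero-size array to reduction operation minimum which has no identity
```

View pics/w2.png

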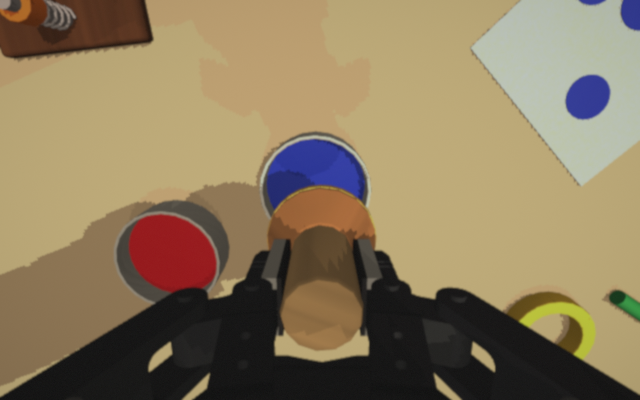

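View pics/s2.png

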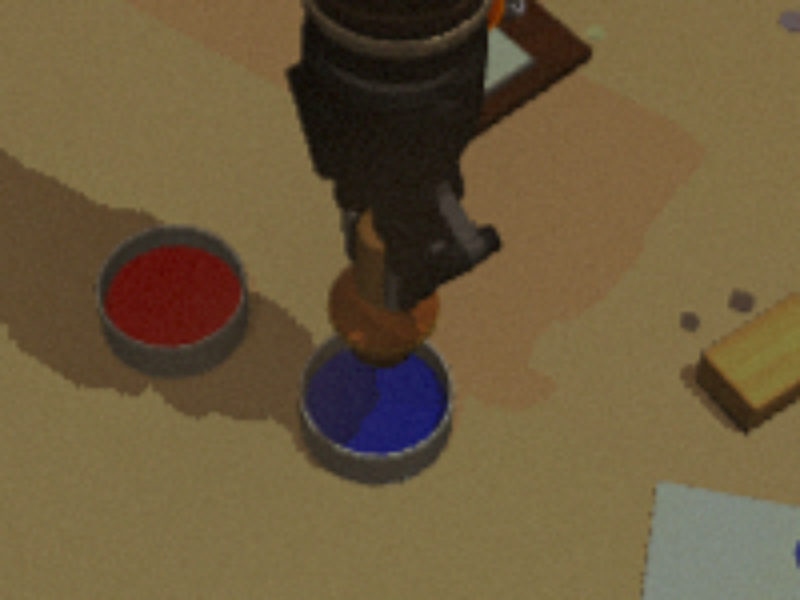

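The stamp is held upright in both views. It is above the blue tin, about 4.5 mm too far in +x. I'll correct that and descend.

Call:
servo_tool:
  moves:
    - [[-4,0,0,0,0,0,20],[0,0,-10,0,0,0,20],[0,0,-15,0,0,0,20],[0,0,-15,0,0,0,20],[0,0,-15,0,0,0,20],[0,0,-10,0,0,0,20],[0,0,-5,0,0,0,20],[0,0,-2,0,0,0,20],[0,0,-1,0,0,0,20],[0,0,0,0,0,0,20],[0,0,0,0,0,0,20]]

```text
time: 6.88
position: [0.5893, 0.0223, 0.1001]
eef_rot: [179.9, -0.0, 68.7]
force: [0.2, 0.1, -2.6]
width: 0.0268
finger_force: 69.0
```

Call:
servo_tool:
  moves:
    - [[0,0,-1,0,0,0,20],[0,0,-1,0,0,0,20],[0,0,0,0,0,0,20],[0,0,0,0,0,0,20]]

```text
time: 7.22
position: [0.5888, 0.0223, 0.0974]
eef_rot: [180.0, -0.0, 68.7]
force: [-0.4, -0.2, -1.8]
width: 0.0267
finger_force: 69.0
```

Call:
servo_tool:
  moves:
    - [[0,0,-1,0,0,0,20],[0,0,0,0,0,0,20],[0,0,0,0,0,0,20]]

```text
time: 7.47
position: [0.589, 0.0224, 0.0967]
eef_rot: [180.0, -0.0, 68.7]
force: [-1.7, 0.9, 1.3]
width: 0.0263
finger_force: 69.5
```

Call:
servo_tool:
  moves:
    - [[0,0,-1,0,0,0,20],[0,0,0,0,0,0,20],[0,0,0,0,0,0,20]]

```text
time: 7.72
position: [0.589, 0.0224, 0.0967]
eef_rot: [179.9, -0.0, 68.7]
force: [-3.1, 0.5, 7.8]
width: 0.0263
finger_force: 70.2
```

Contact on the blue pad at about 10 N. Hold briefly, lift and travel to the ring.

Call:
servo_tool:
  moves:
    - [[0,0,0,0,0,0,20],[0,0,0,0,0,0,20],[0,0,4,0,0,0,20],[0,0,10,0,0,0,20],[0,0,20,0,0,0,20],[0,0,20,0,0,0,20],[0,0,20,0,0,0,20],[-4,10,6,0,0,0,20],[-10,20,0,0,0,0,20],[-10,21,0,0,0,0.02,20],[-10,22,0,0,0,0.02,20],[-10,22,0,0,0,0.02,20],[-10,22,0,0,0,0.02,20],[-10,22,0,0,0,0.02,20],[-10,22,0,0,0,0.02,20],[-10,22,0,0,0,0,20],[-10,22,0,0,0,0,20],[-9,18,0,0,0,0,20],[-4,8,0,0,0,0,20],[0,0,0,0,0,0,20]]

```text
time: 9.38
position: [0.4805, 0.255, 0.1749]
eef_rot: [-180.0, 0.0, 75.8]
force: [-0.1, -1.3, -2.2]
width: 0.0265
finger_force: 69.3
```

Call:
servo_tool:
  moves:
    - [[0,0,0,0,0,0,20],[0,0,0,0,0,0,20]]

```text
time: 9.55
position: [0.4819, 0.2527, 0.1751]
eef_rot: [180.0, 0.0, 75.6]
force: [-0.0, 0.5, -2.5]
width: 0.0269
finger_force: 69.3
```

```bash
python3 - <<'E'
from h import *
s=env.get_state()
print(s["time"],s["position"],s["eef_rot"],s["joint_positions"].round(1),s["force"],s["width"])
def mid(m,P): 
    X=P[m];print("  n",m.sum(),((X.min(0)+X.max(0))/2).round(4),(X.max(0)-X.min(0)).round(4)) if m.sum() else print("  none")
tiles=[]
for n in("wrist","scene","top"):
    s=env.get_state();q,d=env.grab_frame(n);P=cloud(cam(n,s),d);x,y,z=P[:,:,0],P[:,:,1],P[:,:,2]
    H,S,V=[c.astype(int) for c in cv2.split(cv2.cvtColor(q,cv2.COLOR_RGB2HSV))]
    print(n)
    for nm,c,r,a,b in(("ring",(.482,.2535),.04,.055,.066),("bulb",s["position"][:2],.04,.114,.133),("handle",s["position"][:2],.022,.14,.2),("tin",(.588,.0225),.06,.026,.036)):
        print(nm,end="");mid((d>0)&(np.hypot(x-c[0],y-c[1])<r)&(z>a)&(z<b),P)
    cv2.imwrite(f"pics/{n}3.png",q[:,:,::-1]);np.savez(f"pics/{n}3.npz",p=q,d=d)
a=cv2.imread("pics/scene3.png")[60:160,260:410];b=cv2.imread("pics/wrist3.png")
cv2.imwrite("pics/c3.png",np.vstack([cv2.resize(b,(480,300)),cv2.resize(a,(480,300))]))
E
```

```text
9.55 [0.48191336 0.25273183 0.17512965] [1.79997349e+02 3.02725114e-02 7.55914083e+01] [ 27.7  10.   -9.2  70.8  -0.  132.1] [-0.0034317   0.52033783 -2.45644732] 0.02688590427082183
wrist
ring  n 1725 [0.4825 0.2663 0.0589] [0.0667 0.0529 0.0078]
bulb  n 2315 [0.4828 0.2598 0.1271] [0.0548 0.0388 0.0117]
handle  n 11326 [0.4832 0.2538 0.17  ] [0.0398 0.0323 0.06  ]
tin  n 116 [0.5688 0.0485 0.0297] [0.0424 0.0354 0.0074]
scene
ring  n 160 [0.4821 0.2542 0.0596] [0.0666 0.0779 0.0091]
bulb  n 171 [0.4832 0.2495 0.124 ] [0.0549 0.0543 0.018 ]
handle  n 290 [0.4808 0.2502 0.17  ] [0.0391 0.0304 0.0599]
tin  n 219 [0.5887 0.0229 0.0306] [0.0832 0.0836 0.009 ]
top
ring  n 188 [0.4821 0.241  0.0596] [0.0642 0.0536 0.0091]
bulb  n 168 [0.4833 0.2399 0.1265] [0.0541 0.0353 0.0129]
handle  n 171 [0.4793 0.2435 0.1698] [0.0349 0.0158 0.0595]
tin  n 170 [0.5888 0.022  0.0309] [0.0827 0.0822 0.0096]
```

View pics/c3.png

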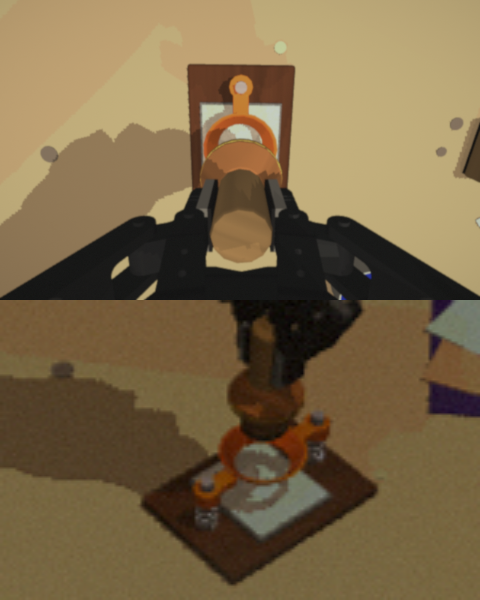

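The stamp hangs upright just above the ring in both views, with the wrist axis lined up. Next is a quick circle fit of ring and bulb in the saved views.

```bash
python3 - <<'E'
from h import *
from scipy.optimize import least_squares
s=env.get_state();ua=np.array([.26,.965])
def fit(X,r):
    f=least_squares(lambda c:np.hypot(X[:,0]-c[0],X[:,1]-c[1])-r,X.mean(0),loss="soft_l1",f_scale=.001);return f.x.round(4),np.abs(f.fun).mean().round(4)
for n in("wrist","scene","top"):
    f=np.load(f"pics/{n}3.npz");d=f["d"];P=cloud(cam(n,s),d)[d>0];xy,z=P[:,:2],P[:,2]
    q=xy-[.482,.253];off=np.abs(q@[.965,-.26]);r=np.hypot(*q.T)
    m=(z>.0585)&(z<.0635)&(r>.025)&(r<.04)&(off>.012);print(n,"ring",m.sum(),fit(xy[m],.032) if m.sum()>10 else 0)
    m=(z>.1205)&(z<.1275)&(np.hypot(*(xy-s["position"][:2]).T)<.035);print("  band",m.sum(),fit(xy[m],.027) if m.sum()>10 else 0)
E
```

```text
wrist ring 824 (array([0.4825, 0.2521]), np.float64(0.0012))
  band 452 (array([0.4831, 0.2515]), np.float64(0.0003))
scene ring 67 (array([0.4825, 0.2536]), np.float64(0.0017))
  band 51 (array([0.4824, 0.2512]), np.float64(0.0009))
top ring 85 (array([0.4825, 0.2537]), np.float64(0.0012))
  band 41 (array([0.4829, 0.2501]), np.float64(0.0006))
```

Ring relative to stamp is about (-0.3, +1.8) mm. I'll shift and descend to just above seating.

Call:
servo_tool:
  moves:
    - [[0,2,0,0,0,0,20],[0,0,-5,0,0,0,20],[0,0,-10,0,0,0,20],[0,0,-10,0,0,0,20],[0,0,-10,0,0,0,20],[0,0,-8,0,0,0,20],[0,0,-6,0,0,0,20],[0,0,-4,0,0,0,20],[0,0,-3,0,0,0,20],[0,0,-2,0,0,0,20],[0,0,0,0,0,0,20],[0,0,0,0,0,0,20]]

```text
time: 10.7
position: [0.4819, 0.2554, 0.1176]
eef_rot: [180.0, -0.0, 75.6]
force: [-0.1, 0.3, -1.5]
width: 0.0265
finger_force: 69.3
```

Call:
servo_tool:
  moves:
    - [[0,0,-2,0,0,0,20],[0,0,-2,0,0,0,20],[0,0,-2,0,0,0,20],[0,0,-2,0,0,0,20],[0,0,0,0,0,0,20],[0,0,0,0,0,0,20]]

```text
time: 11.2
position: [0.4818, 0.2552, 0.1094]
eef_rot: [180.0, 0.0, 75.6]
force: [-1.0, -1.5, 1.6]
width: 0.0264
finger_force: 69.4
```

Call:
servo_tool:
  moves:
    - [[-0.5,-0.7,-2,0,0,0,20],[0,0,-2,0,0,0,20],[0,0,-2,0,0,0,20],[0,0,-1,0,0,0,20],[0,0,0,0,0,0,20],[0,0,0,0,0,0,20]]

```text
time: 11.7
position: [0.4816, 0.2549, 0.1025]
eef_rot: [180.0, -0.0, 75.6]
force: [-0.1, 1.7, 4.6]
width: 0.0266
finger_force: 69.6
```

Call:
servo_tool:
  moves:
    - [[0,0,-1,0,0,0,20],[0,0,-1,0,0,0,20],[0,0,-1,0,0,0,20],[0,0,0,0,0,0,20],[0,0,0,0,0,0,20]]

```text
time: 12.12
position: [0.4816, 0.2549, 0.1]
eef_rot: [180.0, -0.1, 75.6]
force: [-0.0, 0.5, 7.4]
width: 0.0268
finger_force: 69.9
```

Call:
servo_tool:
  moves:
    - [[0,0,-1,0,0,0,20],[0,0,-1,0,0,0,20],[0,0,0,0,0,0,20],[0,0,0,0,0,0,20],[0,0,0,0,0,0,20]]

```text
time: 12.53
position: [0.4817, 0.255, 0.0986]
eef_rot: [179.9, -0.1, 75.6]
force: [-1.3, -0.3, 11.9]
width: 0.026
finger_force: 70.1
```

Call:
servo_tool:
  moves:
    - [[0,0,-1,0,0,0,20],[0,0,0,0,0,0,20],[0,0,0,0,0,0,20],[0,0,0,0,0,0,20]]

```text
time: 12.87
position: [0.4817, 0.255, 0.0979]
eef_rot: [179.9, -0.1, 75.6]
force: [-2.3, -1.2, 14.3]
width: 0.0262
finger_force: 70.4
```

```bash
python3 - <<'E'
from h import *
for n in("wrist","scene"):
    s=env.get_state();q,d=env.grab_frame(n);cv2.imwrite(f"pics/{n}4.png",q[:,:,::-1]);P=cloud(cam(n,s),d)[d>0]
    xy,z=P[:,:2],P[:,2];r=np.hypot(*(xy-[.482,.253]).T)
    q2=xy-[.482,.253];m=(r>.029)&(r<.034)&(z>.03)&(z<.075)&(np.abs(q2@[.965,-.26])>.012)
    print(n,"ring z pct",np.percentile(z[m],[50,75,90,97]).round(4),s["time"],s["force"],s["moment"])
a=cv2.imread("pics/scene4.png")[60:160,260:410];b=cv2.imread("pics/wrist4.png")
cv2.imwrite("pics/c4.png",np.vstack([cv2.resize(b,(480,300)),cv2.resize(a,(480,300))]))
E
```

```text
wrist ring z pct [0.0446 0.0451 0.0456 0.046 ] 12.8667 [-2.28568839 -1.24565108 14.34800371] [-0.08108105  0.59563306 -0.02562958]
scene ring z pct [0.0447 0.0459 0.047  0.0476] 12.9167 [-2.72048749 -1.0099172  13.95919354] [-0.12754603  0.61505372  0.00134342]
```

View pics/c4.png

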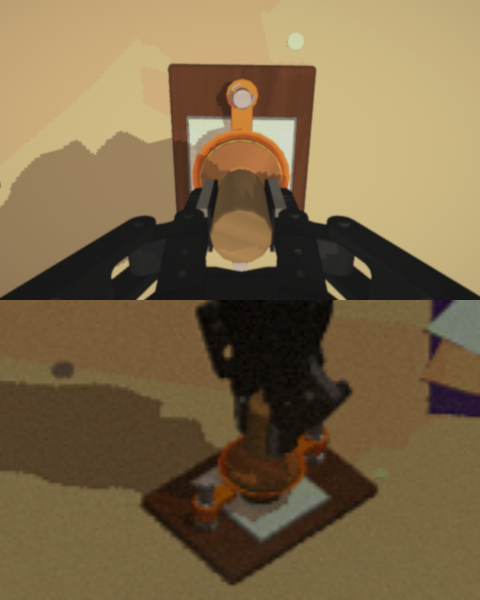

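The stamp is seated upright in the ring. The ring is down about 15 mm, with roughly 8 N on the card. Handing in.

```bash
python3 -c "
from plant import env
print(env.finish_job())"
```

```text
the job is handed in; nothing more can be done
None
```

The job is handed in after 12.9 s: I dabbed the small round stamp on the blue pad, pushed it upright through the sprung ring, and left it held on the card with an estimated 8 N. I never moved near the red tin, block stamp or tape roll, and no verdict came back.

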